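# Seat the keyed carousel head on the tube mixer

## Task

Fit the slotted carousel head onto the tube mixer's upright spindle: lift it by its knob, lower it over the spindle, turn it under light downward pressure until its keyway drops over the spindle's key, then seat it fully home on the shoulder and let go. Press and turn gently, since a hard push would damage the small key, and leave the tube rack and the specimen pot near the head undisturbed.

Things in the scene. Friction and masses are not known exactly. Their poses are not given: they have to be found in the camera images.
- head_grip (a point): Centre of the black round knob (34 mm diameter, 43 mm high) on top of the loose carousel head (about 0.25 kg), on its axis, 67 mm above the head's underside. The head stands upright on the bench. z is its axis, up; x points to its keyway. Below the knob is a grey disc, 100 mm across, with eight open slots in its rim; the disc's top lies 24 mm below this point.
- head_index (a point): Outer end of the single raised rib (3 mm high) on the head's disc, 48 mm from the head's axis along its x: it lies exactly above the keyway.
- head_bore (a point): Centre of the mouth of the bore, in the head's underside, 67 mm below head_grip. The hub is 40 mm across; its bore is 22 mm in diameter and 42.5 mm deep, open below only. One keyway, 8 mm wide, runs along the whole bore on the head's x side, out to 16.5 mm from the axis.
- shoulder (a point): Point on the spindle's axis level with the flat steel shoulder (46 mm across), 45 mm above the bench, on top of the mixer: a fixed white housing 90 x 130 x 36 mm with knob and switch on its front, the -x side. z up, x to the mixer's rear. Seated, the head's underside lies on the shoulder and head_grip is 67 mm above this point.
- spindle_top (a point): Top of the fixed, braked steel spindle, 41 mm above the shoulder; axes as for shoulder. Shaft diameter 20 mm, the top 5 mm coned to 12 mm. Contact forces between head and spindle or key above 60 N in sum damage it; 3 to 10 N of downward push is plenty. A tall fixed microscope stands behind the mixer, from about world x = 0.57 m on: bring the head in on the robot's side of it.
- key_top (a point): Point on the spindle's axis, 20 mm above the shoulder, level with the top of the one key: 6 mm wide, from the shoulder to this level, out to 15 mm from the axis. Its direction is not measured: anywhere from 0.15 to 1.35 rad anticlockwise (seen from above) of the shoulder's x axis. Off the key the head stops with its underside at this level; over it (within about 0.08 rad) it slides down freely.
- tube_rack: Blue tube rack, 60 x 140 x 62 mm, loose bystander; origin at the centre of its underside, y along its length. A tall fixed centrifuge stands beyond the rack and the head, from about world x = 0.60 m on.
- specimen_pot_0: Specimen pot with a cap, 51 mm diameter, 62 mm high, loose bystander; origin at the centre of its underside. It stands next to the head, to its right and farther from the robot.

How it is judged:
By the outcome, as a careful person would: the job done as asked, in the order asked, and still so for the second after the job is handed in, with the robot touching nothing.
It also fails if it takes over 64 s, if anything falls off the work surface, if the arm or the gripper's body presses on something with over 40 N, if the wrist force passes 120 N, or if a joint passes its speed limit or range.

## Robot

A 6-joint arm with a two-finger parallel gripper is mounted at the origin on a cart in front of the work surface, level with it; the furniture and walls round the work are solid. World frame = base frame: x ahead of the robot, y to its left, z up, the work surface at z = 0. Lengths are in m, angles in degrees, forces in N, time in s.
With the tool pointing down it reaches from about 0.4 to 0.825 m from the base axis. Payload 7 kg.
Tool frame: the origin (TCP) lies at the very end of the fingers, on their centre line; the grasp point (between the pads) lies bot.grip_depth behind it (bot.grip_depth is the distance from the TCP to the grasp point, in m); x points along the fingers, y is the direction in which the jaws open and shut, and the axes are right-handed (so a half turn about x gives the same grasp; the last joint's range is limited). The gripper opens to 85 mm and grips with 20 to 120 N. Pads are 22 mm wide; open, the fingers measure 114 mm over their backs; the gripper's body (76 mm by 85 mm) begins 54 mm behind the grasp point. The pads swing forward as they close: fully open they stand 13 mm farther back than shut.
Start: joints at [-49.039, 20.546, 0.682, 0, -70.136, -16.507], TCP at [0.279, -0.614, 0.231] pointing down, gripper open.
Joint ranges: [-176.03, 176.03], [-82.01, 121.73], [-58.28, 71.71], [-173.87, 95.51], [-174.79, -0.11], [-173.66, 173.66]. Speed limits (degrees/s): [136.94, 136.94, 172.46, 180, 180, 180].

## Interface

Orientations are given as [roll, pitch, yaw] about the fixed x, y, z axes, in that order (R = Rz(yaw) Ry(pitch) Rx(roll)).
In Python, from plant import bot gives the robot as it stands.
- The arm moves only by the tool carry_out, never from a script. Its argument "plan" is a list of rows, each an object with "travel": the shift along the tool's x, y, z as a fraction of full scale, a list of three; "delta_rot": the turn, a rotation vector about the tool's x, y, z as a fraction of full scale, a list of three; "jaw": the closure in counts, from 0 (fully open) to 255 (shut). In form: [{"travel": [x, y, z], "delta_rot": [rx, ry, rz], "jaw": jaw}, ...]. A call has 1 to 20 rows; each row shifts and turns the pose as measured when the row begins, along the tool's axes as they then stand; what a row does not reach is not made up. Full scale, the value 1, is 0.03 m for a shift and 4 degrees for a turn. A row lasts 1/12 s, in which the tool goes at most 41.7 mm and 7.16 degrees, less where a joint would pass 70% of its speed; a pose out of reach is approached as far as the arm can. A call with a number of a shift or a turn outside -1 to 1 is refused whole. A call with a gripper value outside its range is refused whole. The fingers move at their own pace and stop on an object; "newtons" is the grip in N (left out, the last holds). Time passes only in rows, so rows that do not move let the fingers close. It gives the time, the measured TCP pose, the force and the opening at its end, in the units of the state.
- bot.sense(): the state, without advancing time (a new reading comes with each control period).
- bot.read_camera(name): name is "scene" or "top"; returns a dict with "image" (400x640x3 uint8, red, green, blue), "fovy" (degrees; the focal length in pixels is half the picture's height over the tangent of half this angle, whatever the lens; pixels are square), "cx", "cy" (the principal point, pixels), "extrinsics" (4x4, takes a point from camera to world coordinates). Camera axes: x right, y down, z forward; pixel columns grow to the right and rows downward; lengths in m; the calibration is good to about 2 mm. A picture is of the moment at which its call begins. There is no depth.
- bot.sign_off(): hands the job in, once; it reports no verdict.
The state is a dict: "t": time; "joints": joint angles; "joint_velocities": joint speeds; "tau": joint torques, N m; "tcp_pos": TCP position; "orientation": TCP orientation; "ft_force": force on the tool from outside, world axes, zero at the start; "wrist_torque": the same for the moment, N m; "gripper_width": finger opening in m.
Only numpy, scipy, OpenCV 4.12 (cv2) and the standard library are available. Lean on these libraries where they do the work, as an engineer would, in place of code of your own. Each camera call takes 0.05 s, during which the arm holds its last target. There are 200 camera calls.

## Working session

There is one attempt and no reset: what is moved stays moved. The work goes in short steps, Python scripts to look and compute and a tool call to move; the robot and the scene stay as the last step left them, time stands still between calls to the robot, and variables do not carry over. Pictures are saved under pics/ and viewed, about 8 in all and at most 12, crops included, and the job is handed in when it is done.

Besides the shell and the picture viewer there is one more tool, called after "Emit:" in YAML: its name, and indented under it one key for each argument. carry_out: Moves the arm, as the interface text tells. Shift numbers are shares of 0.03 m and turn numbers shares of 4 degrees, none past 1 either way. Its arguments: {"type":"object","properties":{"plan":{"type":"array"},"newtons":{"type":"number"}},"required":["plan"]}

```bash
ls; mkdir -p pics
cat > h.py <<'E'
import numpy as np, cv2
from plant import bot
def snap(n,f):
    c=bot.read_camera(n); cv2.imwrite(f,c["image"][:,:,::-1]); return c
def ray(c,u,v):
    f=c["image"].shape[0]/2/np.tan(np.radians(c["fovy"]/2)); T=np.array(c["extrinsics"])
    d=T[:3,:3]@np.array([(u-c["cx"])/f,(v-c["cy"])/f,1]); return T[:3,3],d/np.linalg.norm(d)
def onz(c,u,v,z):
    o,d=ray(c,u,v); return o+d*(z-o[2])/d[2]
def proj(c,p):
    f=c["image"].shape[0]/2/np.tan(np.radians(c["fovy"]/2)); T=np.array(c["extrinsics"])
    q=T[:3,:3].T@(np.array(p)-T[:3,3]); return f*q[0]/q[2]+c["cx"],f*q[1]/q[2]+c["cy"]
E
python3 - <<'E'
from h import *
print(bot.sense(),bot.grip_depth)
for n in("scene","top"):
    c=snap(n,f"pics/{n}0.png"); print(n,c["fovy"],c["cx"],c["cy"],np.round(c["extrinsics"],3).tolist())
E
```

```text
pics
{'t': 0.0, 'joints': array([-4.90407480e+01,  2.05909580e+01,  6.33900467e-01, -2.23685141e-02,
       -7.01343547e+01, -1.65077392e+01]), 'joint_velocities': array([-0.12769227,  0.03328214,  0.07985957, -0.08635815, -0.0447923 ,
       -0.01401796]), 'tau': array([ 9.13042322e-05, -5.83318484e+01,  2.93402749e+01,  6.93635434e+00,
       -6.24978275e-03,  6.34402994e-06]), 'tcp_pos': array([ 0.27919882, -0.61402529,  0.23036294]), 'orientation': array([ 93.55489374,  89.90619963, 117.99878854]), 'ft_force': array([ 0.30044331,  0.10594227, -0.46309614]), 'wrist_torque': array([-0.0655034 , -0.03717833, -0.00154312]), 'gripper_width': 0.08536515302522521} 0.0187
scene 52.12840667784761 318.08466954038585 202.36357699126162 [[-0.548, -0.519, 0.656, -0.006], [-0.836, 0.352, -0.42, 0.736], [-0.013, -0.779, -0.627, 0.631], [0.0, 0.0, 0.0, 1.0]]
top 47.733652021548 315.004027586792 202.04296158133002 [[0.11, -0.974, 0.198, 0.373], [-0.994, -0.107, 0.022, 0.363], [0.0, -0.199, -0.98, 0.942], [0.0, 0.0, 0.0, 1.0]]
```

View pics/scene0.png

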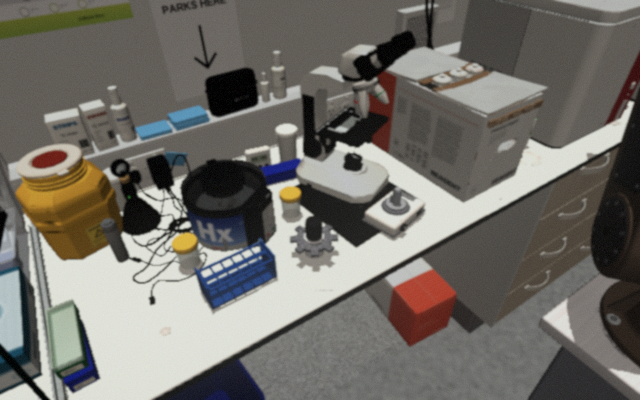

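View pics/top0.png

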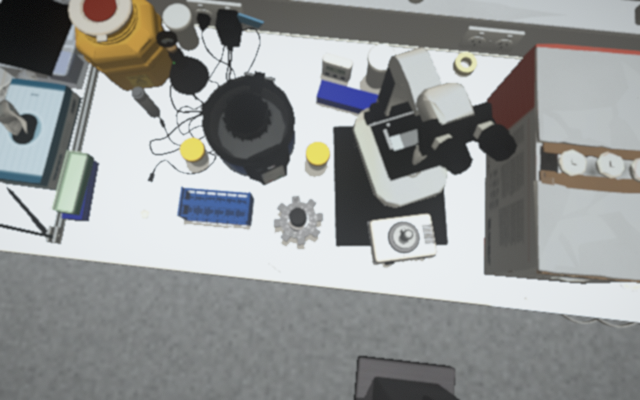

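The top view shows the head near (298,220), the spindle near (403,236) and the pot near (317,154). The rack is near (216,207). I'll enlarge both objects from both cameras.

Run:
```python
from h import *
t=cv2.imread("pics/top0.png"); s=cv2.imread("pics/scene0.png")
R=lambda im,x,y:cv2.resize(im[y:y+75,x:x+100],(400,300),interpolation=cv2.INTER_CUBIC)
cv2.imwrite("pics/crop1.png",np.vstack([np.hstack([R(t,250,182),R(t,355,200)]),np.hstack([R(s,265,203),R(s,350,175)])]))
```

```text
(no output)
```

View pics/crop1.png

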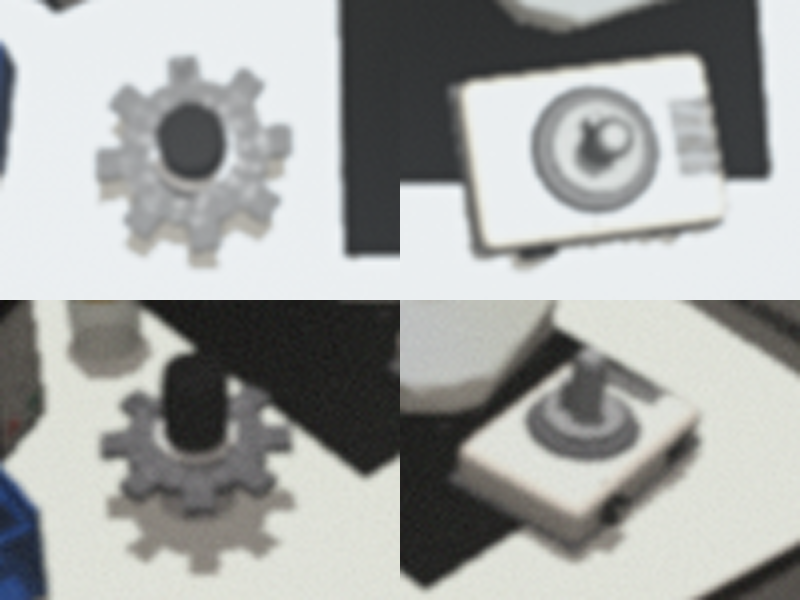

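The head disc is at crop (192,160), with its knob at (190,140). On the mixer, the bright shoulder ring sits at (597,148) inside a dark collar, and the spindle's tip is at (613,137). A dark key-like spot shows up-left of the shaft. Next I'll measure from masks.

Run:
```python
from h import *
cs={n:bot.read_camera(n) for n in("top","scene")}
def blob(c,m,box,near):
    x,y,w,h=box; k=np.zeros(m.shape,np.uint8); k[y:y+h,x:x+w]=m[y:y+h,x:x+w]
    n,l,st,ce=cv2.connectedComponentsWithStats(k)
    i=1+np.argmin([np.hypot(*(ce[j]-near))+(st[j][4]<30)*1e3 for j in range(1,n)]); return ce[i],st[i]
def tri(a,b):
    (o1,d1),(o2,d2)=ray(cs["top"],*a),ray(cs["scene"],*b)
    s=np.linalg.lstsq(np.c_[d1,-d2],o2-o1,rcond=None)[0]; p,q=o1+s[0]*d1,o2+s[1]*d2
    return (p+q)/2,np.linalg.norm(p-q)
g={n:cv2.cvtColor(c["image"],cv2.COLOR_RGB2GRAY) for n,c in cs.items()}
a,sa=blob(0,(g["top"]<90).astype(np.uint8),(275,195,50,45),(297,217))
b,sb=blob(0,(g["scene"]<45).astype(np.uint8),(300,213,27,35),(314,229))
print("knob",a,sa,b,sb,onz(cs["top"],*a,.067),onz(cs["scene"],*b,.067),tri(a,b))
# collar dark ring in top
hsv=cv2.cvtColor(cs["top"]["image"],cv2.COLOR_RGB2HSV)
m=((g["top"]<190)).astype(np.uint8); k=np.zeros_like(m); k[218:256,386:424]=m[218:256,386:424]
cn,_=cv2.findContours(k,cv2.RETR_EXTERNAL,cv2.CHAIN_APPROX_NONE); cn=max(cn,key=cv2.contourArea)
e=cv2.fitEllipse(cn); print("collar",e,[onz(cs["top"],*e[0],z) for z in(.036,.045)])
m=((g["scene"]<150)).astype(np.uint8); k=np.zeros_like(m); k[190:217,378:412]=m[190:217,378:412]
cn,_=cv2.findContours(k,cv2.RETR_EXTERNAL,cv2.CHAIN_APPROX_NONE); cn=max(cn,key=cv2.contourArea)
e=cv2.fitEllipse(cv2.convexHull(cn)); print("collar sc",e,[onz(cs["scene"],*e[0],z) for z in(.036,.045)])
u=(355+213/4,200+137/4);v=(350+192/4,175+52/4)
print("tip",onz(cs["top"],*u,.086),onz(cs["scene"],*v,.086),tri(u,v))
p,_=blob(0,((hsv[:,:,0]>15)&(hsv[:,:,0]<35)&(hsv[:,:,1]>120)).astype(np.uint8),(300,135,40,40),(317,154)); print("pot",onz(cs["top"],*p,.062))
print("rack",[onz(cs["top"],*q,.062) for q in((180,188),(252,192),(250,226),(180,218))])
# housing top corners
print("housing",[onz(cs["top"],355+x/4,200+y/4,.036) for x,y in((65,90),(295,57),(322,218),(90,245))])
for w,(x0,y0) in{"head":(270,190),"mix":(380,212)}.items():
    r=cs["top"]["image"]; cv2.imwrite(f"pics/{w}.png",r[y0:y0+60,x0:x0+60,::-1])
I=[cv2.resize(cv2.imread(f"pics/{w}.png"),(400,400),interpolation=cv2.INTER_CUBIC) for w in("head","mix")]
I=[cv2.convertScaleAbs(cv2.createCLAHE(4,(2,2)).apply(cv2.cvtColor(i,cv2.COLOR_BGR2GRAY))) for i in I]
cv2.imwrite("pics/crop2.png",np.hstack(I))
```

```text
knob [297.44090909 216.97727273] [290 208  16  19 220] [315.20698925 225.42741935] [306 213  21  27 372] [0.51613207 0.41366192 0.067     ] [0.52415065 0.40424273 0.067     ] (array([0.51343567, 0.41214978, 0.07925258]), np.float64(0.0020968233512226463))
collar ((403.2164611816406, 237.08578491210938), (30.447587966918945, 31.658952713012695), 130.06732177734375) [array([0.50381406, 0.19893857, 0.036     ]), array([0.50251169, 0.2005711 , 0.045     ])]
collar sc ((394.1290588378906, 199.31973266601562), (28.983539581298828, 36.12049102783203), 113.92378997802734) [array([0.52627613, 0.18417896, 0.036     ]), array([0.51822097, 0.19252199, 0.045     ])]
tip [0.50304721 0.19886344 0.086     ] [0.50717981 0.19656027 0.086     ] (array([0.50289075, 0.20011192, 0.09007496]), np.float64(0.001314425684422613))
pot [0.65092258 0.3891802  0.062     ]
rack [array([0.54951643, 0.65419579, 0.062     ]), array([0.55718139, 0.51000863, 0.062     ]), array([0.48887458, 0.50451214, 0.062     ]), array([0.48951586, 0.64393666, 0.062     ])]
housing [array([0.52635249, 0.26543978, 0.036     ]), array([0.55609342, 0.15062662, 0.036     ]), array([0.47599419, 0.13233903, 0.036     ]), array([0.44991842, 0.24642806, 0.036     ])]
```

View pics/crop2.png

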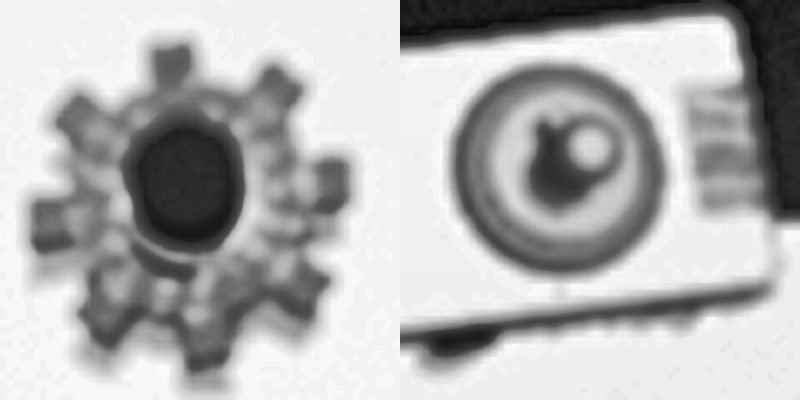

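The knob is about (0.514, 0.413) and the spindle about (0.503, 0.200), both plausible. The key shows as a bump at crop2 (545,125). The rib can't be seen yet, so I'll average frames to bring it out.

Run:
```python
from h import *
cs={};A={}
for n in("top","scene"):
    F=[bot.read_camera(n) for _ in range(12)]; cs[n]=F[0]; A[n]=np.mean([f["image"] for f in F],0)
np.savez("avg.npz",**A)
c=cs["top"]
print("disc",onz(c,298.3,220.5,.043),"key end",onz(c,401.7,230.7,.065))
k=onz(c,401.7,230.7,.065)-np.array([.5028,.1998,.065]);print(np.hypot(*k[:2]),np.degrees(np.arctan2(k[1],k[0])))
def st(im,x,y,w,lo,hi):
    p=im[y:y+w,x:x+w]; p=np.clip((p-lo)/(hi-lo),0,1)*255
    return cv2.resize(p.astype(np.uint8),(400,400),interpolation=cv2.INTER_CUBIC)[:,:,::-1]
cv2.imwrite("pics/crop3.png",np.hstack([st(A["top"],270,192,56,90,235),st(A["scene"],287,215,56,40,150)]))
```

```text
disc [0.51311811 0.4124821  0.043     ] key end [0.51180962 0.20803543 0.065     ]
0.012206376260293545 42.42952760357459
```

View pics/crop3.png

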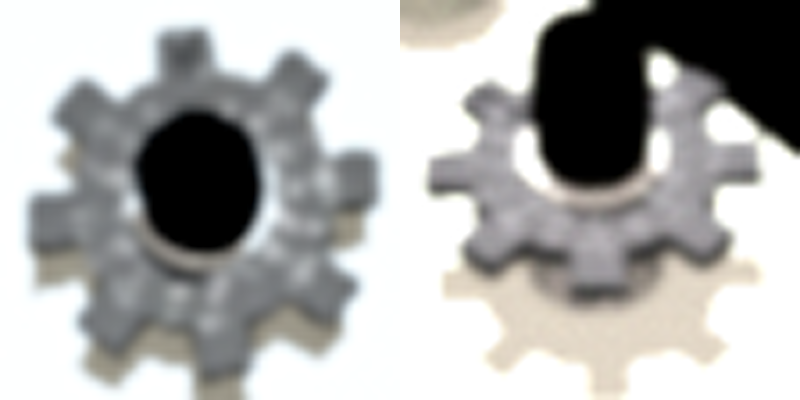

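Averaging puts the disc centre at (0.513, 0.4125), which agrees with the knob. The key points at about 42° world, inside the allowed 23–91°. The rib still can't be made out, so I'll read it from close by once the head is lifted. Moving now.

Emit:
carry_out:
  plan:
    - {"travel": [0, 0.82, 0.72], "delta_rot": [0, 0, 0], "jaw": 0}
    - {"travel": [0, 0.82, 0.72], "delta_rot": [0, 0, 0], "jaw": 0}
    - {"travel": [0, 0.82, 0.72], "delta_rot": [0, 0, 0], "jaw": 0}
    - {"travel": [0, 0.82, 0.72], "delta_rot": [0, 0, 0], "jaw": 0}
    - {"travel": [0, 0.82, 0.72], "delta_rot": [0, 0, 0], "jaw": 0}
    - {"travel": [0, 0.82, 0.72], "delta_rot": [0, 0, 0], "jaw": 0}
    - {"travel": [0, 0.82, 0.72], "delta_rot": [0, 0, 0], "jaw": 0}
    - {"travel": [0, 0.82, 0.72], "delta_rot": [0, 0, 0], "jaw": 0}
    - {"travel": [0, 0.82, 0.72], "delta_rot": [0, 0, 0], "jaw": 0}
    - {"travel": [0, 0.82, 0.72], "delta_rot": [0, 0, 0], "jaw": 0}
    - {"travel": [0, 0.82, 0.72], "delta_rot": [0, 0, 0], "jaw": 0}
    - {"travel": [0, 0.82, 0.72], "delta_rot": [0, 0, 0], "jaw": 0}
    - {"travel": [0, 0.82, 0.72], "delta_rot": [0, 0, 0], "jaw": 0}
    - {"travel": [0, 0.82, 0.72], "delta_rot": [0, 0, 0], "jaw": 0}
    - {"travel": [0, 0.82, 0.72], "delta_rot": [0, 0, 0], "jaw": 0}
    - {"travel": [0, 0.82, 0.72], "delta_rot": [0, 0, 0], "jaw": 0}
    - {"travel": [0, 0.82, 0.72], "delta_rot": [0, 0, 0], "jaw": 0}
    - {"travel": [0, 0.82, 0.72], "delta_rot": [0, 0, 0], "jaw": 0}

```text
t: 2.9
tcp_pos: [0.4546, -0.031, 0.2325]
orientation: [-18.4, 89.6, 5.5]
ft_force: [0.3, -1.5, 0.6]
gripper_width: 0.0855
```

```bash
cat >> h.py <<'E'
from scipy.spatial.transform import Rotation as Ro
def go(p):
    s=bot.sense(); R=Ro.from_euler("xyz",s["orientation"],degrees=True).as_matrix()
    print("t",round(s["t"],2),"tcp",s["tcp_pos"].round(4),"R\n",R.round(3),"\nF",s["ft_force"].round(1),"w",round(s["gripper_width"],4),"j",s["joints"].round(1))
    d=R.T@(np.array(p)-s["tcp_pos"])/.03
    print("full-scales to target",d.round(2),"tilt fix",((R.T@np.cross(R[:,0],[0,0,-1]))*57.3/4).round(2))
E
python3 -c "
from h import *
go([.514,.413,.18])"
```

```text
t 2.9 tcp [ 0.4546 -0.031   0.2325] R
 [[ 0.008 -0.406  0.914]
 [ 0.001  0.914  0.406]
 [-1.    -0.002  0.007]] 
F [ 0.3 -1.5  0.6] w 0.0855 j [ 21.1  -1.  -25.9   0.1 -64.7 -87.2]
full-scales to target [ 1.78 12.73  7.81] tilt fix [0.   0.11 0.04]
```

Emit:
carry_out:
  plan:
    - {"travel": [0.05, 0.91, 0.56], "delta_rot": [0, 0.1, 0], "jaw": 0}
    - {"travel": [0.05, 0.91, 0.56], "delta_rot": [0, 0, 0], "jaw": 0}
    - {"travel": [0.05, 0.91, 0.56], "delta_rot": [0, 0, 0], "jaw": 0}
    - {"travel": [0.05, 0.91, 0.56], "delta_rot": [0, 0, 0], "jaw": 0}
    - {"travel": [0.05, 0.91, 0.56], "delta_rot": [0, 0, 0], "jaw": 0}
    - {"travel": [0.05, 0.91, 0.56], "delta_rot": [0, 0, 0], "jaw": 0}
    - {"travel": [0.1, 0.91, 0.56], "delta_rot": [0, 0, 0], "jaw": 0}
    - {"travel": [0.1, 0.91, 0.56], "delta_rot": [0, 0, 0], "jaw": 0}
    - {"travel": [0.2, 0.91, 0.56], "delta_rot": [0, 0, 0], "jaw": 0}
    - {"travel": [0.2, 0.91, 0.56], "delta_rot": [0, 0, 0], "jaw": 0}
    - {"travel": [0.2, 0.91, 0.56], "delta_rot": [0, 0, 0], "jaw": 0}
    - {"travel": [0.2, 0.91, 0.56], "delta_rot": [0, 0, 0], "jaw": 0}
    - {"travel": [0.2, 0.5, 0.3], "delta_rot": [0, 0, 0], "jaw": 0}

```text
t: 3.98
tcp_pos: [0.5089, 0.3932, 0.1916]
orientation: [-2.2, 89.3, 22.1]
ft_force: [0.2, 0.0, -0.3]
gripper_width: 0.0853
```

```bash
python3 -c "
from h import *
go([.514,.413,.056])
snap('scene','pics/s2.png');snap('top','pics/t2.png')"
```

```text
t 3.98 tcp [0.5089 0.3932 0.1916] R
 [[ 0.012 -0.411  0.912]
 [ 0.005  0.912  0.411]
 [-1.    -0.     0.013]] 
F [ 0.2  0.  -0.3] w 0.0853 j [  55.3   18.7   -7.6    0.4  -63.1 -121.2]
full-scales to target [4.52 0.53 0.37] tilt fix [0.   0.18 0.01]
```

Emit:
carry_out:
  plan:
    - {"travel": [0, 0.53, 0.37], "delta_rot": [0, 0.18, 0], "jaw": 0}
    - {"travel": [0.5, 0, 0], "delta_rot": [0, 0, 0], "jaw": 0}
    - {"travel": [0.8, 0, 0], "delta_rot": [0, 0, 0], "jaw": 0}
    - {"travel": [0.8, 0, 0], "delta_rot": [0, 0, 0], "jaw": 0}
    - {"travel": [0.8, 0, 0], "delta_rot": [0, 0, 0], "jaw": 0}
    - {"travel": [0, 0, 0], "delta_rot": [0, 0, 0], "jaw": 0}
    - {"travel": [0, 0, 0], "delta_rot": [0, 0, 0], "jaw": 0}

```text
t: 4.67
tcp_pos: [0.5127, 0.4122, 0.1028]
orientation: [-71.8, 89.9, -47.4]
ft_force: [0.9, 0.2, 0.1]
gripper_width: 0.0855
```

Run:
```python
from h import *
go([.514,.413,.056])
a=bot.read_camera("top")["image"];b=bot.read_camera("scene")["image"]
R=lambda im,x,y:cv2.resize(im[y:y+100,x:x+100,::-1],(400,400),interpolation=cv2.INTER_CUBIC)
cv2.imwrite("pics/c4.png",np.hstack([R(a,250,165),R(b,265,175)]))
```

```text
t 4.67 tcp [0.5127 0.4122 0.1028] R
 [[ 0.001 -0.413  0.911]
 [-0.001  0.911  0.413]
 [-1.    -0.001  0.   ]] 
F [0.9 0.2 0.1] w 0.0855 j [ 5.580e+01  2.470e+01 -1.080e+01  1.000e-01 -5.450e+01 -1.214e+02]
full-scales to target [1.56 0.01 0.05] tilt fix [0.   0.   0.01]
```

View pics/c4.png

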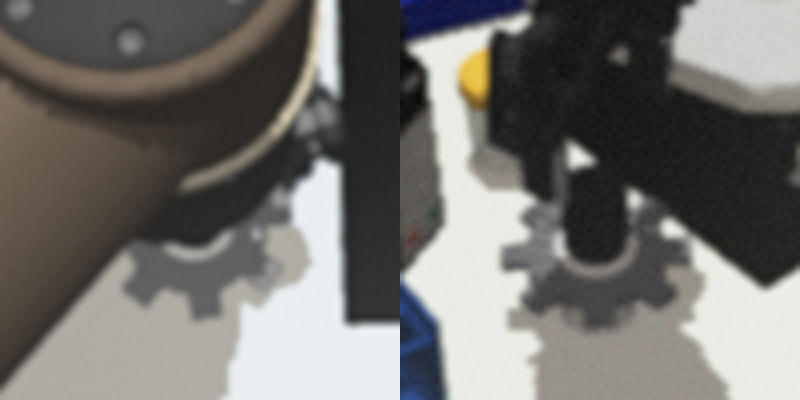

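The gripper is centred above the knob in both views (scene crop knob at (597,215)). Descending and gripping.

Emit:
carry_out:
  plan:
    - {"travel": [0.6, 0, 0.02], "delta_rot": [0, 0, 0], "jaw": 0}
    - {"travel": [0.6, 0, 0], "delta_rot": [0, 0, 0], "jaw": 0}
    - {"travel": [0.46, 0, 0], "delta_rot": [0, 0, 0], "jaw": 0}
    - {"travel": [0, 0, 0], "delta_rot": [0, 0, 0], "jaw": 0}
    - {"travel": [0, 0, 0], "delta_rot": [0, 0, 0], "jaw": 255}
    - {"travel": [0, 0, 0], "delta_rot": [0, 0, 0], "jaw": 255}
    - {"travel": [0, 0, 0], "delta_rot": [0, 0, 0], "jaw": 255}
    - {"travel": [0, 0, 0], "delta_rot": [0, 0, 0], "jaw": 255}
    - {"travel": [0, 0, 0], "delta_rot": [0, 0, 0], "jaw": 255}
    - {"travel": [0, 0, 0], "delta_rot": [0, 0, 0], "jaw": 255}
  newtons: 40

```text
t: 5.6
tcp_pos: [0.5197, 0.4189, 0.0696]
orientation: [23.6, 88.6, 48.1]
ft_force: [0.9, 0.0, -3.0]
gripper_width: 0.0325
```

```bash
python3 -c "
from h import *
go([.514,.413,.053])"
```

```text
t 5.6 tcp [0.5197 0.4189 0.0696] R
 [[ 0.016 -0.414  0.91 ]
 [ 0.018  0.91   0.413]
 [-1.     0.01   0.022]] 
F [ 0.9  0.  -3. ] w 0.0325 j [  55.7   26.8  -12.6    0.2  -49.3 -121.4]
full-scales to target [ 0.54 -0.11 -0.27] tilt fix [-0.    0.32 -0.14]
```

The TCP stopped at z=0.070 with a slight tilt and a shift of about 9 mm, and I didn't expect either. I'll look before lifting.

Run:
```python
from h import *
s=bot.sense();print(s["tcp_pos"],s["orientation"],s["ft_force"],s["joint_velocities"].round(1))
a=bot.read_camera("top")["image"];b=bot.read_camera("scene")["image"]
R=lambda im,x,y:cv2.resize(im[y:y+100,x:x+100,::-1],(400,400),interpolation=cv2.INTER_CUBIC)
cv2.imwrite("pics/c5.png",cv2.convertScaleAbs(np.hstack([R(a,250,165),R(b,265,175)]),alpha=1.5))
```

```text
[0.51972949 0.41889609 0.06955261] [23.64436454 88.61839495 48.06617578] [ 0.93131646  0.01477658 -2.95478976] [-0.  -0.4  0.1 -0.1 -0.3 -0.1]
```

View pics/c5.png

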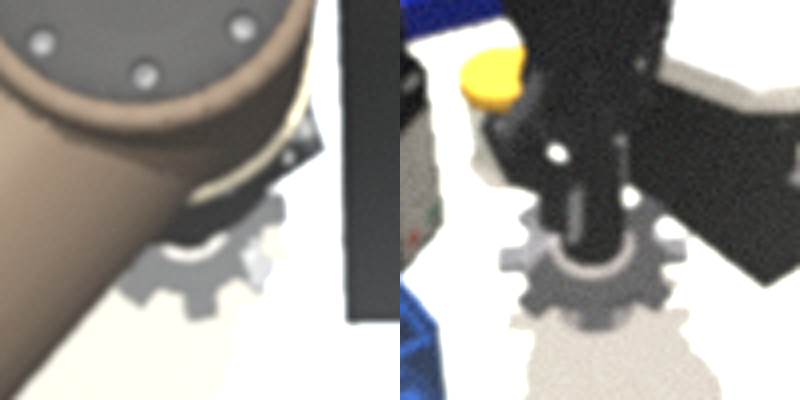

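Run:
```python
from h import *
go([.5,.4,.05])
for n,x,y,o in(("top",250,165,0),("scene",265,175,400)):
    c=bot.read_camera(n); s=bot.sense(); R=Ro.from_euler("xyz",s["orientation"],degrees=True).as_matrix()
    for nm,p in(("tcp",s["tcp_pos"]),("fingerL",s["tcp_pos"]+R[:,1]*.03),("fingerR",s["tcp_pos"]-R[:,1]*.03),("knob top",[.514,.413,.0885]),("knob base",[.514,.413,.0455]),("disc",[.514,.413,.043])):
        u,v=proj(c,p); print(n,nm,round((u-x)*4+o),round((v-y)*4))
```

```text
t 5.7 tcp [0.5196 0.4188 0.0692] R
 [[ 0.016 -0.414  0.91 ]
 [ 0.017  0.91   0.413]
 [-1.     0.009  0.022]] 
F [-0.7  0.4 -1.8] w 0.0328 j [  55.7   26.8  -12.6    0.2  -49.3 -121.4]
full-scales to target [ 0.62 -0.31 -0.87] tilt fix [ 0.    0.31 -0.13]
top tcp 180 199
top fingerL 122 218
top fingerR 238 181
top knob top 189 205
top knob base 192 219
top disc 192 220
scene tcp 582 215
scene fingerL 549 249
scene fingerR 614 182
scene knob top 596 188
scene knob base 598 250
scene disc 598 254
```

The grip holds only the knob's top, about 8 mm off its axis. I'll reopen, re-centre and come down in smaller steps, watching force and pose.

Emit:
carry_out:
  plan:
    - {"travel": [0, 0, 0], "delta_rot": [0, 0, 0], "jaw": 0}
    - {"travel": [0, 0, 0], "delta_rot": [0, 0, 0], "jaw": 0}
    - {"travel": [0, 0, 0], "delta_rot": [0, 0, 0], "jaw": 0}
    - {"travel": [0, 0, 0], "delta_rot": [0, 0, 0], "jaw": 0}
    - {"travel": [0, 0, 0], "delta_rot": [0, 0, 0], "jaw": 0}
    - {"travel": [0, 0, 0], "delta_rot": [0, 0, 0], "jaw": 0}

```text
t: 6.3
tcp_pos: [0.52, 0.4192, 0.0693]
orientation: [22.1, 88.6, 46.6]
ft_force: [1.5, -0.1, -0.2]
gripper_width: 0.0856
```

Run:
```python
from h import *
go([.514,.413,.07])
c=bot.read_camera("scene"); cv2.imwrite("pics/s6.png",c["image"][:,:,::-1]); snap("top","pics/t6.png")
```

```text
t 6.3 tcp [0.52   0.4192 0.0693] R
 [[ 0.016 -0.414  0.91 ]
 [ 0.017  0.91   0.414]
 [-1.     0.009  0.022]] 
F [ 1.5 -0.1 -0.2] w 0.0856 j [  55.7   26.8  -12.5    0.3  -49.3 -121.4]
full-scales to target [-0.03 -0.1  -0.27] tilt fix [-0.    0.32 -0.13]
```

Emit:
carry_out:
  plan:
    - {"travel": [-0.3, -0.1, -0.27], "delta_rot": [0, 0.32, -0.13], "jaw": 0}
    - {"travel": [0, 0, 0], "delta_rot": [0, 0, 0], "jaw": 0}
    - {"travel": [0, 0, 0], "delta_rot": [0, 0, 0], "jaw": 0}

```text
t: 6.65
tcp_pos: [0.5136, 0.4127, 0.0778]
orientation: [-163.1, 90.0, -138.6]
ft_force: [-0.4, 0.2, 0.6]
gripper_width: 0.0854
```

Run:
```python
from h import *
go([.514,.413,.07])
```

```text
t 6.65 tcp [0.5136 0.4127 0.0778] R
 [[-0.001 -0.414  0.91 ]
 [-0.001  0.91   0.414]
 [-1.    -0.    -0.001]] 
F [-0.4  0.2  0.6] w 0.0854 j [  55.7   26.3  -11.9   -0.   -51.8 -121.2]
full-scales to target [0.26 0.   0.02] tilt fix [-0.   -0.01  0.  ]
```

Emit:
carry_out:
  plan:
    - {"travel": [0.3, 0, 0], "delta_rot": [0, 0, 0], "jaw": 0}
    - {"travel": [0, 0, 0], "delta_rot": [0, 0, 0], "jaw": 0}

```text
t: 6.82
tcp_pos: [0.5139, 0.4132, 0.0681]
orientation: [41.1, 89.9, 65.5]
ft_force: [-0.9, -0.5, -0.5]
gripper_width: 0.0857
```

Run:
```python
from h import *
go([.514,.413,.07])
```

```text
t 6.82 tcp [0.5139 0.4132 0.0681] R
 [[ 0.001 -0.414  0.91 ]
 [ 0.001  0.91   0.414]
 [-1.     0.001  0.001]] 
F [-0.9 -0.5 -0.5] w 0.0857 j [  55.7   26.9  -12.5   -0.   -50.6 -121.3]
full-scales to target [-0.06 -0.01  0.  ] tilt fix [ 0.    0.01 -0.01]
```

Emit:
carry_out:
  plan:
    - {"travel": [0.27, 0, 0], "delta_rot": [0, 0, 0], "jaw": 0}
    - {"travel": [0, 0, 0], "delta_rot": [0, 0, 0], "jaw": 0}

```text
t: 6.98
tcp_pos: [0.5137, 0.4129, 0.0582]
orientation: [53.0, 90.0, 77.4]
ft_force: [-1.0, 0.1, -0.7]
gripper_width: 0.0856
```

Run:
```python
from h import *
go([.514,.413,.053])
```

```text
t 6.98 tcp [0.5137 0.4129 0.0582] R
 [[ 0.    -0.414  0.91 ]
 [ 0.001  0.91   0.414]
 [-1.     0.001  0.   ]] 
F [-1.   0.1 -0.7] w 0.0856 j [  55.7   27.5  -13.    -0.   -49.5 -121.3]
full-scales to target [ 0.17 -0.    0.01] tilt fix [-0.    0.01 -0.01]
```

Emit:
carry_out:
  plan:
    - {"travel": [0.2, 0, 0], "delta_rot": [0, 0, 0], "jaw": 0}
    - {"travel": [0, 0, 0], "delta_rot": [0, 0, 0], "jaw": 0}

```text
t: 7.15
tcp_pos: [0.5135, 0.4126, 0.0505]
orientation: [-173.2, 90.0, -148.8]
ft_force: [-0.4, 0.3, -0.3]
gripper_width: 0.0853
```

Run:
```python
from h import *
go([.514,.413,.053])
```

```text
t 7.15 tcp [0.5135 0.4126 0.0505] R
 [[-0.001 -0.414  0.91 ]
 [-0.     0.91   0.414]
 [-1.    -0.    -0.001]] 
F [-0.4  0.3 -0.3] w 0.0853 j [  55.7   28.   -13.3   -0.   -48.7 -121.3]
full-scales to target [-0.08  0.    0.02] tilt fix [ 0.   -0.01  0.  ]
```

Emit:
carry_out:
  plan:
    - {"travel": [-0.33, 0, 0], "delta_rot": [0, 0, 0], "jaw": 110}
    - {"travel": [0, 0, 0], "delta_rot": [0, 0, 0], "jaw": 110}
    - {"travel": [0, 0, 0], "delta_rot": [0, 0, 0], "jaw": 110}
  newtons: 25

```text
t: 7.4
tcp_pos: [0.5134, 0.4123, 0.0605]
orientation: [-150.8, 89.9, -126.3]
ft_force: [-0.3, 0.4, 0.3]
gripper_width: 0.0519
```

Emit:
carry_out:
  plan:
    - {"travel": [0, 0, 0], "delta_rot": [0, 0, 0], "jaw": 140}

```text
t: 7.48
tcp_pos: [0.5137, 0.4127, 0.0611]
orientation: [-146.7, 89.9, -122.3]
ft_force: [0.9, -0.0, 0.4]
gripper_width: 0.0394
```

Emit:
carry_out:
  plan:
    - {"travel": [0, 0, 0], "delta_rot": [0, 0, 0], "jaw": 150}

```text
t: 7.57
tcp_pos: [0.5137, 0.4128, 0.0615]
orientation: [-151.4, 90.0, -127.0]
ft_force: [-0.0, -0.4, 0.1]
gripper_width: 0.0349
```

Emit:
carry_out:
  plan:
    - {"travel": [0, 0, 0], "delta_rot": [0, 0, 0], "jaw": 160}

```text
t: 7.65
tcp_pos: [0.5138, 0.4128, 0.0618]
orientation: [-125.0, 90.0, -100.6]
ft_force: [0.1, 0.0, -1.5]
gripper_width: 0.0333
```

Staged closing works, with the knob at 33 mm and no push. I'll open a little, go 8 mm lower and grip properly.

Emit:
carry_out:
  plan:
    - {"travel": [0, 0, 0], "delta_rot": [0, 0, 0], "jaw": 125}
    - {"travel": [0, 0, 0], "delta_rot": [0, 0, 0], "jaw": 125}
    - {"travel": [0.27, 0, 0], "delta_rot": [0, 0, 0], "jaw": 125}
    - {"travel": [0, 0, 0], "delta_rot": [0, 0, 0], "jaw": 125}

```text
t: 7.98
tcp_pos: [0.5138, 0.413, 0.0534]
orientation: [43.0, 89.9, 67.4]
ft_force: [-0.2, -0.9, 0.2]
gripper_width: 0.0435
```

Emit:
carry_out:
  plan:
    - {"travel": [0, 0, 0], "delta_rot": [0, 0, 0], "jaw": 150}
    - {"travel": [0, 0, 0], "delta_rot": [0, 0, 0], "jaw": 165}

```text
t: 8.15
tcp_pos: [0.5139, 0.4128, 0.0529]
orientation: [6.8, 90.0, 31.2]
ft_force: [0.2, -0.5, 1.6]
gripper_width: 0.0337
```

Emit:
carry_out:
  plan:
    - {"travel": [0, 0, 0], "delta_rot": [0, 0, 0], "jaw": 255}
    - {"travel": [0, 0, 0], "delta_rot": [0, 0, 0], "jaw": 255}
  newtons: 40

```text
t: 8.32
tcp_pos: [0.5139, 0.4128, 0.053]
orientation: [-14.9, 90.0, 9.6]
ft_force: [0.1, -1.0, 0.3]
gripper_width: 0.0331
```

Emit:
carry_out:
  plan:
    - {"travel": [-0.3, 0, 0], "delta_rot": [0, 0, 0], "jaw": 255}
    - {"travel": [-0.5, 0, 0], "delta_rot": [0, 0, 0], "jaw": 255}
    - {"travel": [-0.7, 0, 0], "delta_rot": [0, 0, 0], "jaw": 255}
    - {"travel": [-0.8, 0, 0], "delta_rot": [0, 0, 0], "jaw": 255}
    - {"travel": [-0.8, -0.1, -0.3], "delta_rot": [0, 0, 0], "jaw": 255}
    - {"travel": [-0.8, -0.1, -0.5], "delta_rot": [0, 0, 0], "jaw": 255}
    - {"travel": [-0.8, -0.1, -0.6], "delta_rot": [0, 0, 0], "jaw": 255}
    - {"travel": [-0.8, -0.1, -0.6], "delta_rot": [0, 0, 0], "jaw": 255}
    - {"travel": [-0.8, -0.1, -0.5], "delta_rot": [0, 0, 0], "jaw": 255}
    - {"travel": [-0.5, -0.1, -0.3], "delta_rot": [0, 0, 0], "jaw": 255}
    - {"travel": [0, 0, 0], "delta_rot": [0, 0, 0], "jaw": 255}

```text
t: 9.23
tcp_pos: [0.4395, 0.357, 0.266]
orientation: [-164.9, 89.4, -140.6]
ft_force: [0.1, 0.6, -1.9]
gripper_width: 0.0329
```

Run:
```python
from h import *
go([.45,.37,.28])
I=[]
for n in("scene","top"):
    F=[bot.read_camera(n) for _ in range(6)]; c=F[0]; m=np.mean([f["image"] for f in F],0)
    u,v=proj(c,bot.sense()["tcp_pos"]); x,y=int(u)-60,int(v)-60; print(n,x,y)
    p=np.clip(m[max(y,0):y+120,x:x+120]*1.4,0,255).astype(np.uint8)[:,:,::-1]; I.append(cv2.resize(p,(400,400),interpolation=cv2.INTER_CUBIC))
cv2.imwrite("pics/c7.png",np.hstack(I))
```

```text
t 9.23 tcp [0.4395 0.357  0.266 ] R
 [[-0.008 -0.412  0.911]
 [-0.007  0.911  0.412]
 [-1.    -0.003 -0.01 ]] 
F [ 0.1  0.6 -1.9] w 0.0329 j [  58.7    9.5   -9.7   -0.2  -71.4 -124.4]
full-scales to target [-0.47  0.25  0.49] tilt fix [-0.   -0.15  0.04]
scene 304 97
top 263 189
```

View pics/c7.png

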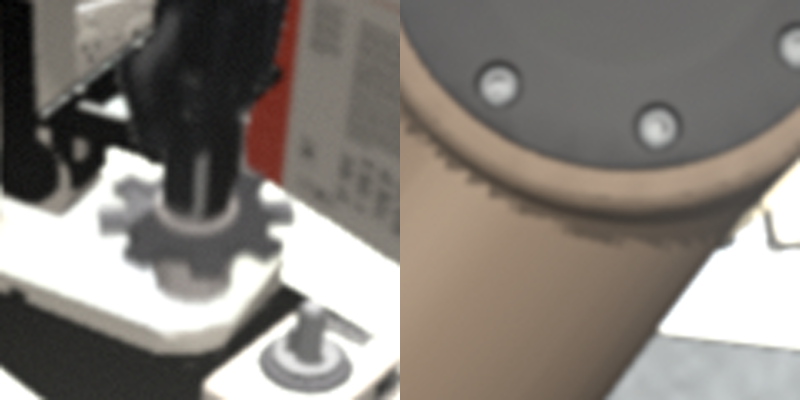

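The head is lifted and held upright (scene crop disc at (197,225)), but it is in shade and the rib is faint. I'll unwrap the disc's top face into polar strips from the averaged first images and the current one.

Run:
```python
from h import *
A=np.load("avg.npz"); out=[]
th=np.radians(np.arange(0,360,.5)); r=np.arange(52,18,-.4)/1e3
def strip(c,img,p0):
    P=np.stack([p0[0]+np.outer(r,np.cos(th)),p0[1]+np.outer(r,np.sin(th)),np.full((len(r),len(th)),p0[2])],-1).reshape(-1,3)
    uv=np.array([proj(c,p) for p in P]).reshape(len(r),len(th),2).astype(np.float32)
    m=cv2.remap(cv2.cvtColor(img.astype(np.float32),cv2.COLOR_RGB2GRAY),uv[...,0],uv[...,1],cv2.INTER_CUBIC)
    face=m[20:50]; lo,hi=np.percentile(face,3),np.percentile(face,80); return np.clip((m-lo)/(hi-lo)*200,0,255).astype(np.uint8),m
for n in("top","scene"):
    c=bot.read_camera(n); s,m=strip(c,A[n],[.5135,.4127,.043]); out.append(s)
    k=(r>.040)&(r<.047); print(n,m[k].mean(0)[::10].round().astype(int).tolist())
c=bot.read_camera("scene"); F=np.mean([bot.read_camera("scene")["image"] for _ in range(8)],0)
s=bot.sense()["tcp_pos"]; z=s[2]-.053+.043; out.append(strip(c,F,[s[0],s[1],z])[0])
I=np.vstack([cv2.resize(o,(720,180),interpolation=cv2.INTER_CUBIC) for o in out])
for a in range(0,360,45): cv2.putText(I,str(a),(a*2,10),0,.35,255)
cv2.imwrite("pics/polar.png",I)
```

```text
top [230, 178, 145, 140, 150, 201, 234, 235, 236, 227, 165, 156, 157, 153, 196, 209, 208, 234, 220, 161, 157, 159, 148, 158, 176, 193, 226, 212, 164, 159, 159, 153, 161, 184, 190, 188, 183, 159, 158, 157, 158, 184, 205, 206, 180, 174, 149, 156, 159, 156, 185, 231, 209, 187, 189, 157, 154, 158, 155, 169, 229, 238, 237, 234, 186, 154, 157, 155, 184, 234, 236, 236]
scene [150, 129, 101, 101, 102, 109, 171, 197, 184, 143, 110, 106, 100, 83, 137, 202, 203, 180, 133, 107, 106, 99, 80, 101, 103, 93, 100, 100, 98, 97, 98, 96, 96, 96, 111, 126, 100, 83, 94, 96, 109, 166, 213, 223, 220, 181, 114, 101, 116, 115, 121, 162, 200, 200, 185, 130, 89, 104, 108, 112, 155, 169, 75, 33, 37, 36, 37, 37, 37, 34, 35, 93]
```

View pics/polar.png

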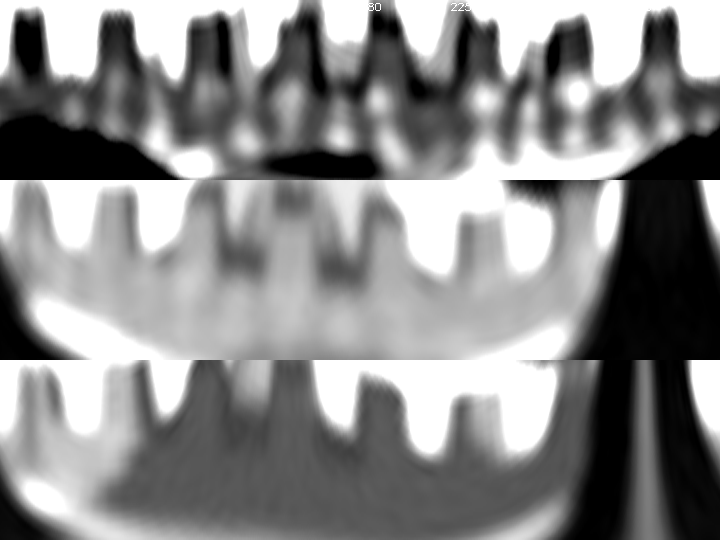

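In the top strip the tooth at 14° is clearly darker than the others (140 against about 157). It is partly hidden behind the knob in the scene view. I'll turn the head +76° and bring it nearer to that camera to confirm.

Emit:
carry_out:
  plan:
    - {"travel": [-0.5, 0.6, -0.5], "delta_rot": [0, -0.15, 0.04], "jaw": 255}
    - {"travel": [-0.5, 0.6, -0.5], "delta_rot": [0, 0, 0], "jaw": 255}
    - {"travel": [-0.5, 0.6, -0.5], "delta_rot": [0, 0, 0], "jaw": 255}
    - {"travel": [0, 0, 0], "delta_rot": [-1, 0, 0], "jaw": 255}
    - {"travel": [0, 0, 0], "delta_rot": [-1, 0, 0], "jaw": 255}
    - {"travel": [0, 0, 0], "delta_rot": [-1, 0, 0], "jaw": 255}
    - {"travel": [0, 0, 0], "delta_rot": [-1, 0, 0], "jaw": 255}
    - {"travel": [0, 0, 0], "delta_rot": [-1, 0, 0], "jaw": 255}
    - {"travel": [0, 0, 0], "delta_rot": [-1, 0, 0], "jaw": 255}
    - {"travel": [0, 0, 0], "delta_rot": [-1, 0, 0], "jaw": 255}
    - {"travel": [0, 0, 0], "delta_rot": [-1, 0, 0], "jaw": 255}
    - {"travel": [0, 0, 0], "delta_rot": [-1, 0, 0], "jaw": 255}
    - {"travel": [0, 0, 0], "delta_rot": [-1, 0, 0], "jaw": 255}
    - {"travel": [0, 0, 0], "delta_rot": [-1, 0, 0], "jaw": 255}
    - {"travel": [0, 0, 0], "delta_rot": [-1, 0, 0], "jaw": 255}
    - {"travel": [0, 0, 0], "delta_rot": [-1, 0, 0], "jaw": 255}
    - {"travel": [0, 0, 0], "delta_rot": [-1, 0, 0], "jaw": 255}
    - {"travel": [0, 0, 0], "delta_rot": [-1, 0, 0], "jaw": 255}
    - {"travel": [0, 0, 0], "delta_rot": [-1, 0, 0], "jaw": 255}
    - {"travel": [0, 0, 0], "delta_rot": [0, 0, 0], "jaw": 255}

```text
t: 12.05
tcp_pos: [0.3731, 0.3892, 0.3101]
orientation: [117.7, 89.8, -150.8]
ft_force: [-0.1, 0.4, -1.9]
gripper_width: 0.0329
```

Run:
```python
from h import *
go([.45,.37,.28])
F=[bot.read_camera("scene") for _ in range(8)]; c=F[0]; m=np.mean([f["image"] for f in F],0)
s=bot.sense()["tcp_pos"]; u,v=proj(c,s-[0,0,.01]); x,y=int(u)-45,int(v)-30; print(x,y)
p=np.clip((m[y:y+75,x:x+100]-25)*2.6,0,255).astype(np.uint8)[:,:,::-1]; cv2.imwrite("pics/c9.png",cv2.resize(p,(800,600),interpolation=cv2.INTER_CUBIC))
np.save("m9.npy",m)
```

```text
t 12.05 tcp [0.3731 0.3892 0.3101] R
 [[-0.003 -1.    -0.026]
 [-0.002 -0.026  1.   ]
 [-1.     0.003 -0.001]] 
F [-0.1  0.4 -1.9] w 0.0329 j [ 67.    5.3  -8.9  -0.1 -75.9 -65.5]
full-scales to target [ 1.   -2.55 -0.7 ] tilt fix [ 0.   -0.02 -0.04]
331 130
```

View pics/c9.png

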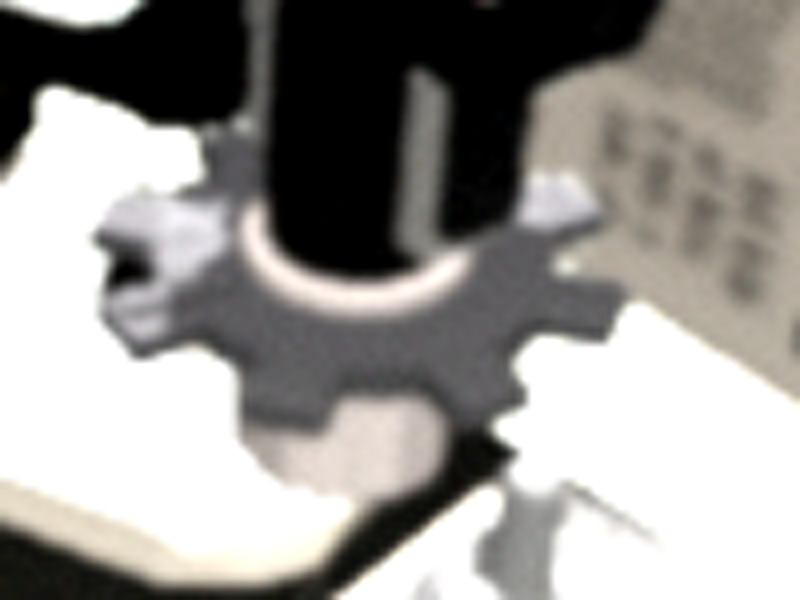

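The picture shows seven teeth; an eighth is hidden behind the gripper. None has an obvious rib, and the teeth at (135,320) and (150,220) are brightly lit. I'll make one numeric comparison of the teeth, then go to the spindle. A slow turn can cover every option within joint 6's range anyway.

Run:
```python
from h import *
A=np.load("avg.npz"); m9=np.load("m9.npy"); s=bot.sense()["tcp_pos"]
ct,cs=bot.read_camera("top"),bot.read_camera("scene")
def tab(nm,c,img,p,dz,off):
    g=cv2.cvtColor(img.astype(np.float32),cv2.COLOR_RGB2GRAY); print(nm)
    for k in range(8):
        row=[]
        for d in np.arange(-7,8,2):
            v=[]
            for r in np.arange(.038,.0471,.0015):
                t=np.radians(14+45*k+d+off); u=proj(c,[p[0]+r*np.cos(t),p[1]+r*np.sin(t),dz]); 
                v.append(cv2.getRectSubPix(g,(1,1),tuple(map(float,u)))[0,0])
            row.append(int(np.mean(v)))
        print(14+45*k,row)
tab("top",ct,A["top"],[.5135,.4127],.043,0)
tab("scene",cs,A["scene"],[.5135,.4127],.043,0)
tab("m9",cs,m9,s[:2],s[2]-.010,67)
go([.503,.2,.3])
```

```text
top
14 [163, 153, 147, 143, 143, 145, 149, 158]
59 [158, 157, 158, 159, 158, 157, 155, 158]
104 [158, 158, 160, 160, 160, 158, 153, 149]
149 [160, 160, 160, 160, 159, 158, 155, 151]
194 [156, 157, 158, 158, 157, 157, 157, 161]
239 [150, 154, 157, 160, 161, 160, 159, 159]
284 [152, 155, 159, 161, 161, 161, 160, 159]
329 [164, 157, 158, 160, 160, 159, 158, 158]
scene
14 [113, 104, 100, 99, 101, 104, 104, 102]
59 [108, 107, 106, 104, 100, 95, 91, 91]
104 [105, 105, 105, 103, 98, 91, 84, 81]
149 [98, 97, 97, 97, 98, 98, 97, 94]
194 [90, 94, 96, 98, 99, 103, 108, 120]
239 [109, 103, 108, 114, 116, 118, 117, 117]
284 [103, 93, 93, 99, 104, 106, 108, 110]
329 [36, 36, 36, 36, 36, 36, 36, 36]
m9
14 [91, 88, 81, 74, 71, 72, 72, 68]
59 [61, 62, 61, 62, 61, 61, 59, 58]
104 [62, 62, 62, 62, 63, 72, 95, 125]
149 [66, 65, 64, 64, 65, 68, 74, 81]
194 [94, 100, 103, 106, 107, 108, 108, 107]
239 [36, 51, 64, 71, 71, 63, 49, 33]
284 [24, 33, 44, 54, 59, 59, 58, 59]
329 [107, 108, 109, 109, 109, 108, 107, 106]
t 12.55 tcp [0.3731 0.3892 0.31  ] R
 [[-0.003 -1.    -0.022]
 [-0.002 -0.022  1.   ]
 [-1.     0.003 -0.002]] 
F [-0.4 -0.4 -2. ] w 0.0329 j [ 67.    5.3  -8.9  -0.1 -75.9 -65.7]
full-scales to target [ 0.33 -4.19 -6.4 ] tilt fix [ 0.   -0.02 -0.04]
```

The tooth at 14° is clearly the odd one in the top view, with a symmetric dark core, so the rib was at about 14° and is now at about 81°. The key is at about 42°, so alignment needs a tool yaw of about 52° (now 91°). I'll carry the head over the spindle and pre-turn to about 15° short.

Emit:
carry_out:
  plan:
    - {"travel": [0, -0.52, -0.8], "delta_rot": [0, 0, 0], "jaw": 255}
    - {"travel": [0.04, -0.52, -0.8], "delta_rot": [0, 0, 0], "jaw": 255}
    - {"travel": [0.04, -0.52, -0.8], "delta_rot": [0, 0, 0], "jaw": 255}
    - {"travel": [0.04, -0.52, -0.8], "delta_rot": [0, 0, 0], "jaw": 255}
    - {"travel": [0.04, -0.52, -0.8], "delta_rot": [0, 0, 0], "jaw": 255}
    - {"travel": [0.04, -0.52, -0.8], "delta_rot": [0, 0, 0], "jaw": 255}
    - {"travel": [0.04, -0.4, -0.7], "delta_rot": [0, 0, 0], "jaw": 255}
    - {"travel": [0.04, -0.3, -0.4], "delta_rot": [0, 0, 0], "jaw": 255}
    - {"travel": [0, 0, 0], "delta_rot": [1, 0, 0], "jaw": 255}
    - {"travel": [0, 0, 0], "delta_rot": [1, 0, 0], "jaw": 255}
    - {"travel": [0, 0, 0], "delta_rot": [1, 0, 0], "jaw": 255}
    - {"travel": [0, 0, 0], "delta_rot": [1, 0, 0], "jaw": 255}
    - {"travel": [0, 0, 0], "delta_rot": [1, 0, 0], "jaw": 255}
    - {"travel": [0, 0, 0], "delta_rot": [1, 0, 0], "jaw": 255}
    - {"travel": [0, 0, 0], "delta_rot": [0, 0, 0], "jaw": 255}

```text
t: 13.8
tcp_pos: [0.4972, 0.206, 0.3007]
orientation: [148.4, 89.8, -145.8]
ft_force: [-0.8, 0.6, -1.9]
gripper_width: 0.033
```

Run:
```python
from h import *
go([.503,.2,.16])
```

```text
t 13.8 tcp [0.4972 0.206  0.3007] R
 [[-0.003 -0.913  0.408]
 [-0.002  0.408  0.913]
 [-1.     0.002 -0.003]] 
F [-0.8  0.6 -1.9] w 0.033 j [ 43.4   5.5 -10.   -0.  -74.7 -67.5]
full-scales to target [ 4.69 -0.27 -0.09] tilt fix [-0.   -0.04 -0.02]
```

Emit:
carry_out:
  plan:
    - {"travel": [0.6, -0.27, -0.09], "delta_rot": [0, -0.04, -0.02], "jaw": 255}
    - {"travel": [0.8, 0, 0], "delta_rot": [0, 0, 0], "jaw": 255}
    - {"travel": [0.8, 0, 0], "delta_rot": [0, 0, 0], "jaw": 255}
    - {"travel": [0.8, 0, 0], "delta_rot": [0, 0, 0], "jaw": 255}
    - {"travel": [0.8, 0, 0], "delta_rot": [0, 0, 0], "jaw": 255}
    - {"travel": [0.6, 0, 0], "delta_rot": [0, 0, 0], "jaw": 255}
    - {"travel": [0.3, 0, 0], "delta_rot": [0, 0, 0], "jaw": 255}
    - {"travel": [0, 0, 0], "delta_rot": [0, 0, 0], "jaw": 255}

```text
t: 14.47
tcp_pos: [0.5058, 0.2011, 0.1569]
orientation: [-33.7, 89.6, 33.2]
ft_force: [-0.0, -0.8, -1.9]
gripper_width: 0.0327
```

Run:
```python
from h import *
go([.503,.2,.153])
F=[bot.read_camera("scene") for _ in range(6)]; c=F[0]; m=np.mean([f["image"] for f in F],0); np.save("m10.npy",m)
s=bot.sense()["tcp_pos"]; x,y=345,130
for nm,p in(("tip",[.503,.2,.086]),("shoulder",[.503,.2,.045]),("bore mouth",s-[0,0,.053]),("disc",s-[0,0,.010]),("knobtop",s+[0,0,.0355])):
    u,v=proj(c,p); print(nm,round((u-x)*6),round((v-y)*6))
p=np.clip(m[y:y+100,x:x+100]*1.5,0,255).astype(np.uint8)[:,:,::-1]; cv2.imwrite("pics/c10.png",cv2.resize(p,(600,600),interpolation=cv2.INTER_CUBIC))
```

```text
t 14.47 tcp [0.5058 0.2011 0.1569] R
 [[ 0.006 -0.92   0.392]
 [ 0.004  0.392  0.92 ]
 [-1.    -0.004  0.006]] 
F [-0.  -0.8 -1.9] w 0.0327 j [ 42.4  11.6 -22.2   0.1 -55.8 -65.5]
full-scales to target [ 0.13  0.07 -0.07] tilt fix [-0.    0.08  0.06]
tip 319 357
shoulder 307 444
bore mouth 312 306
disc 325 207
knobtop 340 95
```

View pics/c10.png

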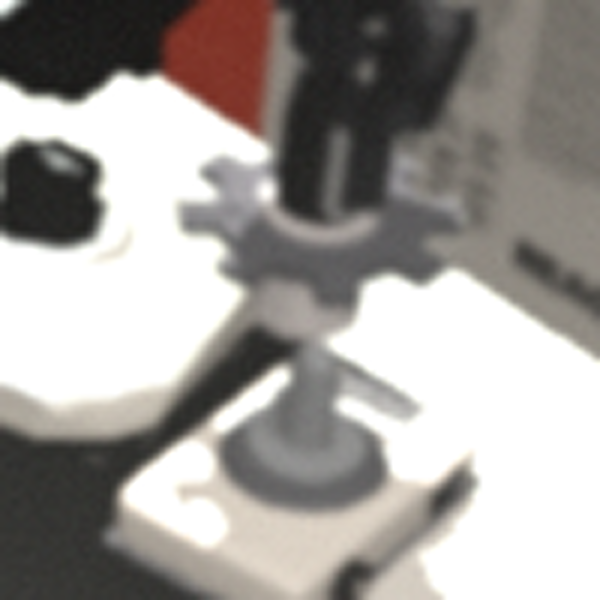

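The view shows the hub directly above the spindle: hub column about 305, disc centre about 322 (predicted 325), and tip at (316,345) (predicted 319). Sideways agreement is about 1 mm. I'll level, centre and lower gently.

Emit:
carry_out:
  plan:
    - {"travel": [0.1, 0.07, -0.07], "delta_rot": [0, 0.08, 0.06], "jaw": 255}
    - {"travel": [0, 0, 0], "delta_rot": [0, 0, 0], "jaw": 255}
    - {"travel": [0, 0, 0], "delta_rot": [0, 0, 0], "jaw": 255}

```text
t: 15.02
tcp_pos: [0.5053, 0.2018, 0.1592]
orientation: [-26.1, 89.5, 40.8]
ft_force: [1.2, 0.1, -2.0]
gripper_width: 0.0329
```

Run:
```python
from h import *
go([.503,.2,.142])
```

```text
t 15.02 tcp [0.5053 0.2018 0.1592] R
 [[ 0.007 -0.92   0.393]
 [ 0.006  0.393  0.92 ]
 [-1.    -0.004  0.008]] 
F [ 1.2  0.1 -2. ] w 0.0329 j [ 42.4  11.4 -22.1   0.  -55.9 -65.5]
full-scales to target [ 0.57  0.05 -0.09] tilt fix [-0.    0.12  0.06]
```

Emit:
carry_out:
  plan:
    - {"travel": [0.3, 0.05, -0.09], "delta_rot": [0, 0.15, 0.08], "jaw": 255}

```text
t: 15.1
tcp_pos: [0.504, 0.2007, 0.1518]
orientation: [-26.8, 89.9, 40.1]
ft_force: [0.5, -0.2, -1.1]
gripper_width: 0.0329
```

Run:
```python
from h import *
go([.503,.2,.142])
```

```text
t 15.1 tcp [0.504  0.2007 0.1518] R
 [[ 0.001 -0.92   0.392]
 [ 0.001  0.392  0.92 ]
 [-1.    -0.001  0.001]] 
F [ 0.5 -0.2 -1.1] w 0.0329 j [ 42.4  12.  -22.5   0.  -55.5 -65.5]
full-scales to target [ 0.33  0.02 -0.03] tilt fix [0.   0.01 0.01]
```

Emit:
carry_out:
  plan:
    - {"travel": [0.25, 0, 0], "delta_rot": [0, 0.05, 0.03], "jaw": 255}

```text
t: 15.18
tcp_pos: [0.5036, 0.2005, 0.1438]
orientation: [143.9, 89.8, -149.2]
ft_force: [-0.2, 0.2, -2.8]
gripper_width: 0.033
```

Run:
```python
from h import *
go([.503,.2,.142])
```

```text
t 15.18 tcp [0.5036 0.2005 0.1438] R
 [[-0.003 -0.92   0.392]
 [-0.002  0.392  0.92 ]
 [-1.     0.002 -0.003]] 
F [-0.2  0.2 -2.8] w 0.033 j [ 42.4  12.6 -22.9  -0.1 -54.8 -65.5]
full-scales to target [ 0.06  0.01 -0.02] tilt fix [-0.   -0.04 -0.03]
```

Emit:
carry_out:
  plan:
    - {"travel": [0.2, 0, -0.02], "delta_rot": [0, -0.04, -0.03], "jaw": 255}

```text
t: 15.27
tcp_pos: [0.5035, 0.2, 0.1369]
orientation: [161.9, 90.0, -131.2]
ft_force: [0.7, -0.8, -0.1]
gripper_width: 0.0329
```

Emit:
carry_out:
  plan:
    - {"travel": [0.15, 0, 0], "delta_rot": [0, 0, 0], "jaw": 255}

```text
t: 15.35
tcp_pos: [0.5043, 0.1995, 0.1325]
orientation: [-119.8, 89.9, -52.8]
ft_force: [1.6, -5.1, 2.4]
gripper_width: 0.0331
```

Emit:
carry_out:
  plan:
    - {"travel": [0.15, 0, 0], "delta_rot": [0, 0, 0], "jaw": 255}

```text
t: 15.43
tcp_pos: [0.5045, 0.1987, 0.1276]
orientation: [-133.4, 89.8, -66.4]
ft_force: [0.4, -3.0, -0.5]
gripper_width: 0.0332
```

Run:
```python
from h import *
go([.503,.2,.118])
```

```text
t 15.43 tcp [0.5045 0.1987 0.1276] R
 [[ 0.001 -0.92   0.391]
 [-0.003  0.391  0.92 ]
 [-1.    -0.002 -0.002]] 
F [ 0.4 -3.  -0.5] w 0.0332 j [ 42.3  13.5 -24.3   0.2 -52.3 -65.5]
full-scales to target [0.32 0.07 0.02] tilt fix [ 0.   -0.03  0.04]
```

The bore is over the spindle, with lateral forces of only 3–5 N. Going on down to the key's level.

Emit:
carry_out:
  plan:
    - {"travel": [0.15, -0.01, -0.02], "delta_rot": [0, -0.02, 0.02], "jaw": 255}

```text
t: 15.52
tcp_pos: [0.5045, 0.1977, 0.1223]
orientation: [-146.9, 89.9, -80.0]
ft_force: [0.3, -0.5, -3.1]
gripper_width: 0.0331
```

Emit:
carry_out:
  plan:
    - {"travel": [0.12, -0.01, -0.02], "delta_rot": [0, 0, 0], "jaw": 255}

```text
t: 15.6
tcp_pos: [0.5041, 0.1968, 0.1176]
orientation: [-176.1, 89.9, -109.1]
ft_force: [-6.1, -2.2, 22.7]
gripper_width: 0.0329
```

Emit:
carry_out:
  plan:
    - {"travel": [0.1, 0, 0], "delta_rot": [0, 0, 0], "jaw": 255}

```text
t: 15.68
tcp_pos: [0.505, 0.1972, 0.1168]
orientation: [-115.8, 89.9, -48.8]
ft_force: [-7.9, -2.7, 31.4]
gripper_width: 0.0333
```

Run:
```python
from h import *
go([.5045,.1985,.118])
```

```text
t 15.68 tcp [0.505  0.1972 0.1168] R
 [[ 0.001 -0.921  0.39 ]
 [-0.002  0.39   0.921]
 [-1.    -0.002 -0.001]] 
F [-7.9 -2.7 31.4] w 0.0333 j [ 42.1  14.1 -25.    0.2 -50.9 -65.2]
full-scales to target [-0.04  0.03  0.03] tilt fix [ 0.   -0.01  0.03]
```

The head is at the key's level (TCP z=0.117), with the push at 31 N, which is more than wanted. I'll ease off and turn with a light push.

Emit:
carry_out:
  plan:
    - {"travel": [-0.01, 0, 0], "delta_rot": [0.5, 0, 0], "jaw": 255}

```text
t: 15.77
tcp_pos: [0.5053, 0.1974, 0.1177]
orientation: [-85.8, 89.9, -20.7]
ft_force: [-0.7, 0.6, -1.9]
gripper_width: 0.033
```

Emit:
carry_out:
  plan:
    - {"travel": [0.02, 0, 0], "delta_rot": [0.5, 0, 0], "jaw": 255}
    - {"travel": [0.02, 0, 0], "delta_rot": [0.5, 0, 0], "jaw": 255}

```text
t: 15.93
tcp_pos: [0.5056, 0.1979, 0.1174]
orientation: [-54.9, 89.8, 6.1]
ft_force: [-2.9, -3.5, 7.8]
gripper_width: 0.033
```

Run:
```python
from h import *
go([.5045,.1985,.1175])
```

```text
t 15.93 tcp [0.5056 0.1979 0.1174] R
 [[ 0.004 -0.874  0.486]
 [ 0.     0.486  0.874]
 [-1.    -0.003  0.002]] 
F [-2.9 -3.5  7.8] w 0.033 j [ 42.2  14.1 -25.    0.2 -50.8 -71.3]
full-scales to target [-0.    0.04 -0.  ] tilt fix [-0.    0.03  0.04]
```

Push is about 8 N and yaw is 61°. I'll keep turning toward about 52°.

Emit:
carry_out:
  plan:
    - {"travel": [0.018, 0, 0], "delta_rot": [0.5, 0.03, 0.04], "jaw": 255}
    - {"travel": [0.018, 0, 0], "delta_rot": [0.5, 0, 0], "jaw": 255}

```text
t: 16.1
tcp_pos: [0.5057, 0.1979, 0.1172]
orientation: [-51.5, 90.0, 5.3]
ft_force: [-3.1, -1.6, 7.3]
gripper_width: 0.0331
```

Emit:
carry_out:
  plan:
    - {"travel": [0.018, 0, 0], "delta_rot": [0.5, 0, 0], "jaw": 255}
    - {"travel": [0.018, 0, 0], "delta_rot": [0.5, 0, 0], "jaw": 255}

```text
t: 16.27
tcp_pos: [0.5056, 0.1979, 0.1171]
orientation: [-35.8, 89.9, 16.8]
ft_force: [-3.0, -1.4, 6.7]
gripper_width: 0.033
```

Run:
```python
from h import *
go([.5045,.1985,.1175])
```

```text
t 16.27 tcp [0.5056 0.1979 0.1171] R
 [[ 0.001 -0.795  0.607]
 [ 0.     0.607  0.795]
 [-1.    -0.001  0.001]] 
F [-3.  -1.4  6.7] w 0.033 j [ 42.1  14.2 -24.9   0.  -50.9 -79.5]
full-scales to target [-0.01  0.04 -0.01] tilt fix [0.   0.01 0.01]
```

Emit:
carry_out:
  plan:
    - {"travel": [0.018, 0, 0], "delta_rot": [0.5, 0, 0], "jaw": 255}
    - {"travel": [0.018, 0, 0], "delta_rot": [0.5, 0, 0], "jaw": 255}

```text
t: 16.43
tcp_pos: [0.5055, 0.1979, 0.1168]
orientation: [-24.3, 89.9, 24.2]
ft_force: [-2.2, -1.8, 5.4]
gripper_width: 0.0333
```

Emit:
carry_out:
  plan:
    - {"travel": [0.018, 0, 0], "delta_rot": [0.5, 0, 0], "jaw": 255}
    - {"travel": [0.018, 0, 0], "delta_rot": [0.5, 0, 0], "jaw": 255}

```text
t: 16.6
tcp_pos: [0.5052, 0.1977, 0.1153]
orientation: [-11.9, 89.9, 32.3]
ft_force: [0.0, -0.3, -3.1]
gripper_width: 0.0328
```

Emit:
carry_out:
  plan:
    - {"travel": [0.018, 0, 0], "delta_rot": [0.5, 0, 0], "jaw": 255}
    - {"travel": [0.018, 0, 0], "delta_rot": [0.5, 0, 0], "jaw": 255}

```text
t: 16.77
tcp_pos: [0.5047, 0.1979, 0.1131]
orientation: [32.0, 89.9, 72.0]
ft_force: [0.6, -0.2, -2.0]
gripper_width: 0.0331
```

Emit:
carry_out:
  plan:
    - {"travel": [0.018, 0, 0], "delta_rot": [0.5, 0, 0], "jaw": 255}
    - {"travel": [0.018, 0, 0], "delta_rot": [0.5, 0, 0], "jaw": 255}

```text
t: 16.93
tcp_pos: [0.504, 0.1981, 0.1107]
orientation: [74.7, 89.9, 110.4]
ft_force: [-0.5, -0.4, -1.7]
gripper_width: 0.033
```

Run:
```python
from h import *
go([.5045,.1985,.1175])
A=bot.read_camera("scene"); m=A["image"]; x,y=345,160
p=np.clip(m[y:y+75,x:x+100]*1.8,0,255).astype(np.uint8)[:,:,::-1]; cv2.imwrite("pics/c11.png",cv2.resize(p,(800,600),interpolation=cv2.INTER_CUBIC))
```

```text
t 16.93 tcp [0.504  0.1981 0.1107] R
 [[-0.001 -0.584  0.811]
 [ 0.002  0.811  0.584]
 [-1.     0.002  0.001]] 
F [-0.5 -0.4 -1.7] w 0.033 j [ 42.1  14.5 -25.3  -0.1 -50.1 -96.3]
full-scales to target [-0.23  0.    0.02] tilt fix [-0.    0.01 -0.03]
```

The head dropped at about yaw 46° with no resistance and is now 6 mm below the key's top. No more turning: I'll lower it straight down to the shoulder, due at TCP z≈0.097–0.098.

Emit:
carry_out:
  plan:
    - {"travel": [0.1, 0, 0], "delta_rot": [0, 0, -0.02], "jaw": 255}

```text
t: 17.07
tcp_pos: [0.504, 0.1983, 0.1074]
orientation: [53.3, 89.9, 88.9]
ft_force: [0.4, -0.8, -2.1]
gripper_width: 0.0333
```

Emit:
carry_out:
  plan:
    - {"travel": [0.1, 0, 0], "delta_rot": [0, 0, 0], "jaw": 255}

```text
t: 17.15
tcp_pos: [0.5038, 0.1982, 0.1038]
orientation: [70.4, 89.9, 106.1]
ft_force: [0.0, -1.1, -3.0]
gripper_width: 0.0329
```

Emit:
carry_out:
  plan:
    - {"travel": [0.08, 0, 0], "delta_rot": [0, 0, 0], "jaw": 255}

```text
t: 17.23
tcp_pos: [0.5037, 0.1981, 0.1008]
orientation: [87.5, 89.9, 123.3]
ft_force: [0.0, 0.1, -0.5]
gripper_width: 0.0328
```

Run:
```python
from h import *
go([.5045,.1985,.098]); print(bot.sense()["wrist_torque"])
```

```text
t 17.23 tcp [0.5037 0.1981 0.1008] R
 [[-0.001 -0.584  0.812]
 [ 0.001  0.812  0.584]
 [-1.     0.001  0.   ]] 
F [ 0.   0.1 -0.5] w 0.0328 j [ 42.2  15.2 -26.   -0.1 -48.8 -96.4]
full-scales to target [ 0.09 -0.01  0.03] tilt fix [ 0.    0.   -0.01]
[-0.30292958 -0.2067039  -0.01334471]
```

Emit:
carry_out:
  plan:
    - {"travel": [0.06, 0, 0], "delta_rot": [0, 0, 0], "jaw": 255}

```text
t: 17.32
tcp_pos: [0.5036, 0.1981, 0.0985]
orientation: [108.5, 89.9, 144.3]
ft_force: [0.1, -0.2, -1.8]
gripper_width: 0.0332
```

Emit:
carry_out:
  plan:
    - {"travel": [0.04, 0, 0], "delta_rot": [0, 0, 0], "jaw": 255}

```text
t: 17.4
tcp_pos: [0.5039, 0.1982, 0.0978]
orientation: [86.1, 90.0, 121.9]
ft_force: [-7.8, -0.4, 20.4]
gripper_width: 0.0331
```

Emit:
carry_out:
  plan:
    - {"travel": [0.03, 0, 0], "delta_rot": [0, 0, 0], "jaw": 255}

```text
t: 17.48
tcp_pos: [0.504, 0.1982, 0.0978]
orientation: [41.8, 90.0, 77.8]
ft_force: [-6.1, -1.8, 14.4]
gripper_width: 0.0331
```

Emit:
carry_out:
  plan:
    - {"travel": [0.025, 0, 0], "delta_rot": [0, 0, 0], "jaw": 255}

```text
t: 17.57
tcp_pos: [0.5038, 0.1982, 0.0979]
orientation: [30.8, 90.0, 66.7]
ft_force: [-3.0, -1.5, 5.9]
gripper_width: 0.0327
```

Seated: z stops firm at 0.0978 (predicted 0.098), 19.6 mm below the key-level stop. Releasing and retreating upward.

Emit:
carry_out:
  plan:
    - {"travel": [-0.01, 0, 0], "delta_rot": [0, 0, 0], "jaw": 140}
    - {"travel": [0, 0, 0], "delta_rot": [0, 0, 0], "jaw": 110}
    - {"travel": [0, 0, 0], "delta_rot": [0, 0, 0], "jaw": 100}
    - {"travel": [0, 0, 0], "delta_rot": [0, 0, 0], "jaw": 100}

```text
t: 17.9
tcp_pos: [0.5047, 0.1991, 0.099]
orientation: [4.7, 89.8, 40.8]
ft_force: [0.4, 0.4, -0.8]
gripper_width: 0.052
```

Emit:
carry_out:
  plan:
    - {"travel": [-0.3, 0, 0], "delta_rot": [0, 0, 0], "jaw": 100}
    - {"travel": [-0.5, 0, 0], "delta_rot": [0, 0, 0], "jaw": 100}
    - {"travel": [-0.8, 0, 0], "delta_rot": [0, 0, 0], "jaw": 100}
    - {"travel": [-0.8, 0, 0], "delta_rot": [0, 0, 0], "jaw": 100}
    - {"travel": [-0.8, 0, 0], "delta_rot": [0, 0, 0], "jaw": 100}
    - {"travel": [-0.8, 0, 0], "delta_rot": [0, 0, 0], "jaw": 100}
    - {"travel": [-0.3, -0.3, -0.8], "delta_rot": [0, 0, 0], "jaw": 100}
    - {"travel": [0, -0.6, -0.7], "delta_rot": [0, 0, 0], "jaw": 100}
    - {"travel": [0, -0.9, -0.4], "delta_rot": [0, 0, 0], "jaw": 100}
    - {"travel": [0, -0.9, -0.2], "delta_rot": [0, 0, 0], "jaw": 100}
    - {"travel": [0, -0.9, -0.2], "delta_rot": [0, 0, 0], "jaw": 100}
    - {"travel": [0, -0.9, -0.2], "delta_rot": [0, 0, 0], "jaw": 100}
    - {"travel": [0, -0.9, -0.2], "delta_rot": [0, 0, 0], "jaw": 100}
    - {"travel": [0, -0.9, -0.2], "delta_rot": [0, 0, 0], "jaw": 100}
    - {"travel": [0, -0.5, 0], "delta_rot": [0, 0, 0], "jaw": 100}
    - {"travel": [0, 0, 0], "delta_rot": [0, 0, 0], "jaw": 100}

```text
t: 19.23
tcp_pos: [0.5572, -0.0259, 0.2466]
orientation: [-18.7, 89.2, 17.7]
ft_force: [0.5, -0.2, 0.0]
gripper_width: 0.0522
```

Run:
```python
from h import *
go([.45,0,.25])
a=bot.read_camera("top");b=bot.read_camera("scene")
for c in(a,b):
    print([np.round(proj(c,[.504,.198,z])).tolist() for z in(.1335,.088)])
R=lambda im,x,y,w,h:cv2.resize(im[y:y+h,x:x+w,::-1],(400,500),interpolation=cv2.INTER_CUBIC)
hsv=cv2.cvtColor(a["image"],cv2.COLOR_RGB2HSV); k=((hsv[...,0]>15)&(hsv[...,0]<35)&(hsv[...,1]>120))[135:175,300:340]
print("pot px",np.argwhere(k).mean(0)[::-1]+[300,135])
r=lambda im:(lambda q:np.argwhere((q[...,2].astype(int)-q[...,0]>60)).mean(0))(im[180:235,170:262]); print("rack",r(a["image"]),r(np.load("avg.npz")["top"]))
cv2.imwrite("pics/final.png",np.hstack([R(a["image"],165,130,280,150)[:300*1],R(b["image"],180,130,250,190)[:300]]) if 0 else np.hstack([cv2.resize(a["image"][130:280,280:440,::-1],(400,375)),cv2.resize(b["image"][130:280,280:440,::-1],(400,375))]))
```

```text
t 19.23 tcp [ 0.5572 -0.0259  0.2466] R
 [[ 0.013 -0.594  0.805]
 [ 0.004  0.805  0.594]
 [-1.    -0.004  0.013]] 
F [ 0.5 -0.2  0. ] w 0.0522 j [ 17.4   8.5 -13.5  -0.  -67.2 -71. ]
full-scales to target [-0.15  2.82 -2.36] tilt fix [-0.    0.18  0.06]
[[414.0, 230.0], [409.0, 234.0]]
[[401.0, 171.0], [399.0, 188.0]]
pot px [317.29573935 153.55639098]
rack [27.30075188 47.22146275] [27.32629428 47.28950954]
```

View pics/final.png

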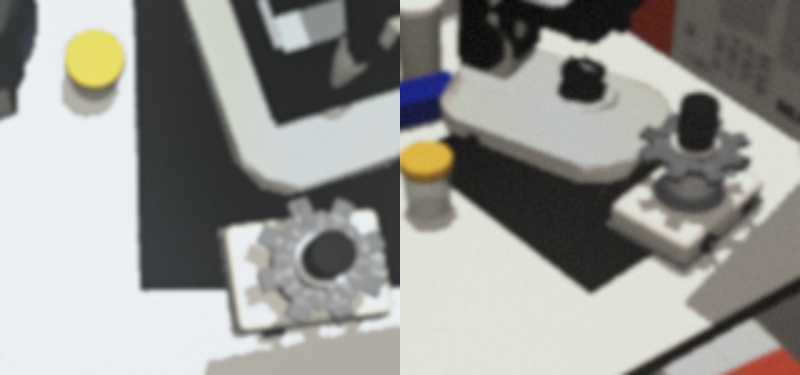

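In both final views the head sits level on the mixer. The knob top is at (328,255) in the top crop (predicted 335,250) and (298,100) in the scene crop (predicted 302,102). The pot and rack haven't moved. Handing in.

```bash
python3 -c "
from h import *
print(bot.sign_off())"
```

```text
the job is handed in; nothing more can be done
None
```

The carousel head is on the spindle, seated on the shoulder and released. I handed the job in at about 19 s of the 64 s allowed.

**What I did:** I lifted the head by its knob and lowered it over the spindle. I turned it under about 5–8 N until the keyway dropped over the key, then lowered it to a firm stop, let go and backed off.

**Checks that agreed:**
- **Seating:** the tool stopped at z = 0.0978 m, where 0.098 m was predicted. That is 19.6 mm below the key-level stop, against 20 mm expected.
- **Pictures:** both cameras show the head level on the mixer, with the knob within about 3 pixels of where it should be.
- **Bystanders:** the pot and rack are at the same pixels as at the start.

**What went wrong or disagreed:**
- **First grip:** it caught only the top of the knob, about 8 mm off its axis, so I reopened and regripped before lifting. The cause is not clear.
- **Key contact:** the first touch at key level peaked at about 31 N and the final seating touch at about 20 N. Both are under the 60 N limit but above the 3–10 N advised.
- **Turn angle:** the drop came about 6° from my camera estimate of the key. I then turned roughly 9° further with no resistance seen, so the knob may have slipped a little in the grip.

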